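# Sweep the loose nuts off the sorting tray into the stock bin

### The arm

A 7-joint arm with a two-finger parallel gripper is mounted at the origin on the work surface. World frame = base frame: x ahead of the robot, y to its left, z up, the work surface at z = 0. Lengths are in m, angles in rad, forces in N, time in s.
With the tool pointing down it reaches from about 0.4 to 0.85 m from the base axis. Payload 4.5 kg.
Tool frame: the origin (TCP) lies at the very end of the fingers, on their centre line; the grasp point (between the pads) lies 19 mm behind it; x points along the fingers, z is the direction in which the jaws open and shut, and the axes are right-handed (so a half turn about x gives the same grasp; the last joint's range is limited). The gripper opens to 88 mm and grips with 3 to 60 N. Pads are 18 mm wide; open, the fingers measure 123 mm over their backs; the gripper's body (75 mm by 187 mm) begins 45 mm behind the grasp point.
Start: joints at [1.373, 0.689, -0.195, 1.565, 0.157, 0.902, -0.215], TCP at [0.144, -0.608, 0.239] pointing down, gripper open.
Joint ranges: [-3.01, 3.01], [-0.46, 2.08], [-1.47, 1.51], [0.13, 2.56], [-1, 4.14], [0.04, 2.09], [-2.66, 2.66]. Speed limits (rad/s): [2.57, 2.57, 3.14, 3.14, 3.14, 3.14, 3.14].

### API

Orientations are given as a unit quaternion [w, x, y, z].
In Python, from workcell import * gives the robot as it stands.
- The arm moves only by the shell command python3 -m creep 'ROWS' [OPENING] [FORCE]. ROWS is JSON, a list of rows, each an object of numbers: "tx", "ty", "tz": the shift along the tool's x, y, z scaled (see below); "spin": the turn about the tool's x scaled (see below). In form: [{"tx": .., "ty": .., "tz": .., "spin": ..}, ...]. A call has 1 to 10 rows; each row shifts and turns the pose as measured when the row begins, along the tool's axes as they then stand; what a row does not reach is not made up. The controller multiplies each number of a shift by 0.1 m and each number of a turn by 30 degrees. A row lasts 1/8 s, in which the tool goes at most 62.5 mm and 10.7 degrees, less where a joint would pass 70% of its speed; a pose out of reach is approached as far as the arm can. A call with a number of a shift or a turn outside -1 to 1 is refused whole. A call with a gripper value outside its range is refused whole. OPENING is the gripper command: -1 is shut, 1 is fully open, values between are in proportion, set as the call begins (- or left out, the last holds). The fingers move at their own pace and stop on an object; FORCE is the grip in N (left out, the last holds). Time passes only in rows, so rows that do not move let the fingers close. It gives the time, the measured TCP pose, the force and the opening at its end, in the units of the state.
- get_state(): the state, without advancing time (a new reading comes with each control period).
- camera(name): name is "side" or "top" or "wrist"; returns a dict with "color" (400x640x3 uint8, blue, green, red), "K" (3x3 intrinsics, pixels), "view" (4x4, takes a point from world to camera coordinates). Camera axes: x right, y up, looking along -z (the intrinsics and any distortion apply to the point x, -y, -z); pixel columns grow to the right and rows downward; lengths in m; the calibration is good to about 2 mm. A picture is of the moment at which its call begins. There is no depth.
- sign_off(): hands the job in, once; it reports no verdict.
Trained networks look in a picture, given as the dict that the camera call returned (one of the last four; its "shot" number tells which), for a name from the list of things; names that differ only in an ending like _2 or _b are one class to them, and where a whole thing is asked for, a point or a joint stands for the part that bears it (a point fixed in the world has none). Each returns a list of dicts, best first, with "score" (0 to 1); they miss things now and then, are a little off and sometimes report something else, mostly with a low value. They report only what shows in the picture. A call takes as long as a camera call.
- outline_of(picture, name): "pixels" (400x640 bool, what is visible of it) and "bbox" ([centre column, centre row, width, height] in pixels, round what is visible of it).
- mark_of(picture, name): "at" ([column, row] in pixels: a listed point, or the origin of a listed thing).
The state is a dict: "time_s": time; "joints": joint angles; "joint_vel": joint speeds; "tau": joint torques, N m; "ee_pos": TCP position; "ee_rot": TCP orientation; "wrist_force": force on the tool from outside, world axes, zero at the start; "moment": the same for the moment, N m; "gripper_width": finger opening in m.
Only numpy, scipy, OpenCV 4.12 (cv2) and the standard library are available. Lean on these libraries where they do the work, as an engineer would, in place of code of your own. Each camera call takes 0.05 s, during which the arm holds its last target. There are 200 camera calls.

### The job

Sweep the four loose hex nuts along the sorting tray and over its open edge, so that all four drop into the blue bin underneath. Only push them along with the fingertips, never pick one up or carry it, and leave the two bolts that stand on their heads on the tray, the bin and the tools around as they are.

Things in the scene. Friction and masses are not known exactly. Their poses are not given: they have to be found in the camera images.
- tray: sorting tray of folded sheet steel, fixed: a flat white deck 110 mm above the bench, 266 mm wide inside, with blue upstands 28 mm high on the back and both sides; the fourth side, its pouring edge, is open. Origin on the bench under the tray, 100 mm back from the edge; x level towards the edge
- tray_edge (a point): middle of the tray's open pouring edge, on the deck's top surface. x level, out over the edge to the bin (to the robot's right, turned up to 20 degrees either way); y along the edge; z up. In this frame the deck runs from x = -232 mm (back upstand) to 0 (edge) and y = -133 to 133 mm. Six things stand on it in three rows along x, about 75 mm apart, 50 to 80 and 125 to 170 mm from the edge
- bin_floor (a point): centre of the inner floor (4 mm above the bench) of the open blue plastic bin, loose, 0.5 kg, under the edge. Outside 180 mm along its x (the tray's x within 2 degrees) by 300 mm along its y by 95 mm high, walls 4 mm, the end at -y only 50 mm high. Its near wall stands up to 18 mm back under the overhanging edge, its rim 5 mm below the edge's turned-down flange
- nut1: loose steel M16 hex nut lying flat on the deck, 24 mm across flats, 28 mm across corners, 13 mm high, about 33 g; origin at its centre (6.5 mm above the deck), z up
- nut2: loose steel M16 hex nut lying flat on the deck, 24 mm across flats, 28 mm across corners, 13 mm high, about 33 g; origin at its centre (6.5 mm above the deck), z up
- nut3: loose steel M16 hex nut lying flat on the deck, 24 mm across flats, 28 mm across corners, 13 mm high, about 33 g; origin at its centre (6.5 mm above the deck), z up
- nut4: loose steel M16 hex nut lying flat on the deck, 24 mm across flats, 28 mm across corners, 13 mm high, about 33 g; origin at its centre (6.5 mm above the deck), z up
- bolt1: steel M16 bolt standing upside down on its hex head on the deck: head 28 mm across corners and 10 mm high, shank 16 mm diameter, 45 mm high overall, about 100 g, easily toppled; origin at the centre of the head's underside, on the deck, z up along the shank. To be left standing. One of the three rows, any of them, is the two bolts; the other two rows are nuts
- bolt2: the other bolt, same size and pose as bolt1, standing in the same row
- torque_wrench: bystander: dial torque wrench 360 mm long lying on the bench roughly along the robot's x, right of the bin, round dial 74 mm wide and 33 mm high, square drive up to 45 mm; origin under its middle
- socket: bystander: steel socket 34 mm in diameter, 42 mm high, standing on the bench to the left of the tray; origin under its centre
- tape_measure: bystander: yellow tape measure 70 x 36 x 70 mm, on the bench at the right near the robot; origin under its centre

How it is judged:
At the end, for the whole second after the job is handed in: All four nuts lie at rest inside the blue bin (within its inner walls, below 60 mm above the bench), both bolts still stand upright (within 0.15 rad) within 15 mm of where they stood, and the bin is within 20 mm of where it was (x of nut1 in the frame of bin_floor between -0.088 and 0.088 m and y of nut1 in the frame of bin_floor between -0.148 and 0.148 m and height (world z) of each of nut1, nut2, nut3, nut4 below 0.06 m and linear speed of each of nut1, nut2, nut3, nut4 below 0.03 m/s and x of nut2 in the frame of bin_floor between -0.088 and 0.088 m and y of nut2 in the frame of bin_floor between -0.148 and 0.148 m and x of nut3 in the frame of bin_floor between -0.088 and 0.088 m and y of nut3 in the frame of bin_floor between -0.148 and 0.148 m and x of nut4 in the frame of bin_floor between -0.088 and 0.088 m and y of nut4 in the frame of bin_floor between -0.148 and 0.148 m and distance of each of bolt1, bolt2 from where it was at the start of the episode below 0.015 m and angle between each of bolt1, bolt2's own z axis and vertical below 0.15 rad and distance of bin_floor from where it was at the start of the episode below 0.02 m); the robot touches nothing.
It fails at once if a nut is picked up: its centre is more than 18 mm above where it lies flat on the deck (height (world z) of any of nut1, nut2, nut3, nut4 above 0.1345 m).
It fails at once if a nut is carried out over the bin instead of dropping off the edge: more than 60 mm past the edge and still above the deck ((x of nut1 in the frame of tray_edge above 0.06 m and height (world z) of nut1 above 0.11 m) or (x of nut2 in the frame of tray_edge above 0.06 m and height (world z) of nut2 above 0.11 m) or (x of nut3 in the frame of tray_edge above 0.06 m and height (world z) of nut3 above 0.11 m) or (x of nut4 in the frame of tray_edge above 0.06 m and height (world z) of nut4 above 0.11 m)).
It fails at once if a standing bolt is pushed more than 15 mm or tipped more than 0.3 rad (distance of any of bolt1, bolt2 from where it was at the start of the episode above 0.015 m or angle between any of bolt1, bolt2's own z axis and vertical above 0.3 rad).
It fails at once if the blue bin is pushed more than 20 mm (distance of bin_floor from where it was at the start of the episode above 0.02 m).
It fails at once if the torque wrench, socket, or tape measure is moved more than 30 mm (distance of any of torque_wrench, socket, tape_measure from where it was at the start of the episode above 0.03 m).
It also fails if it takes over 61 s, if anything falls off the work surface, if the arm or the gripper's body presses on something with over 40 N, if the wrist force passes 120 N, or if a joint passes its speed limit or range.

## Working session

There is one attempt and no reset: what is moved stays moved. The work goes in short steps, Python scripts to look and compute and a shell command to move; the robot and the scene stay as the last step left them, time stands still between calls to the robot, and variables do not carry over. Pictures are saved under pics/ and viewed, about 8 in all and at most 12, crops included, and the job is handed in when it is done.

```bash
mkdir -p pics
cat > h.py <<'E'
from workcell import *
import numpy as np, cv2
def onz(p,uv,z):
    K=np.array(p["K"]);V=np.array(p["view"])
    d=np.linalg.inv(K)@[uv[0],uv[1],1]; d=np.array([d[0],-d[1],-d[2]])
    R=V[:3,:3];c=-R.T@V[:3,3];w=R.T@d
    return c+w*(z-c[2])/w[2]
def rot():
    from scipy.spatial.transform import Rotation as Ro
    q=get_state()["ee_rot"];return Ro.from_quat([q[1],q[2],q[3],q[0]]).as_matrix()
E
python3 - <<'E'
from h import *
s=get_state();print(s["time_s"],s["ee_pos"],s["gripper_width"]);print(rot().round(3))
for n in ["top","side"]:
    p=camera(n);cv2.imwrite(f"pics/{n}1.png",p["color"])
    for t,z in [("nut1",.1165),("bolt1",.11),("tray_edge",.11),("bin_floor",.004),("tray",0)]:
        for m in mark_of(p,t): print(n,t,round(m["score"],2),np.round(m["at"]),onz(p,m["at"],z).round(3))
E
```

```text
0.0 [ 0.14335058 -0.60770429  0.23790358] 0.08843999126034119
[[-0.001  0.973  0.23 ]
 [ 0.002  0.23  -0.973]
 [-1.    -0.    -0.002]]
top nut1 0.49 [259. 194.] [0.51  0.121 0.117]
top nut1 0.48 [242. 169.] [0.585 0.18  0.117]
top nut1 0.43 [267. 173.] [0.576 0.1   0.117]
top nut1 0.4 [236. 187.] [0.529 0.194 0.117]
top bolt1 0.69 [286. 175.] [0.571 0.041 0.11 ]
top bolt1 0.57 [270. 150.] [0.65  0.093 0.11 ]
top bolt1 0.54 [247. 148.] [0.655 0.168 0.11 ]
top tray_edge 0.96 [286. 176.] [0.569 0.039 0.11 ]
top bin_floor 0.74 [314. 182.] [ 0.563 -0.045  0.004]
top tray 0.92 [257. 176.] [0.582 0.147 0.   ]
side nut1 0.61 [280. 269.] [0.52  0.193 0.117]
side nut1 0.53 [268. 233.] [0.579 0.097 0.117]
side nut1 0.53 [253. 256.] [0.585 0.17  0.117]
side nut1 0.45 [297. 243.] [0.507 0.114 0.117]
side bolt1 0.67 [221. 251.] [0.66  0.165 0.11 ]
side bolt1 0.52 [238. 226.] [0.655 0.081 0.11 ]
side tray_edge 0.59 [280. 221.] [0.568 0.044 0.11 ]
side bin_floor 0.87 [292. 229.] [ 0.573 -0.053  0.004]
side bin_floor 0.22 [331. 154.] [ 0.551 -0.472  0.004]
side tray 0.58 [267. 282.] [0.577 0.134 0.   ]
```

Run:
```python
import cv2
a=cv2.imread("pics/top1.png")[100:260,180:400];b=cv2.imread("pics/side1.png")[150:350,160:400]
a=cv2.resize(a,(660,480),interpolation=cv2.INTER_CUBIC);cv2.imwrite("pics/c1.png",a)
cv2.imwrite("pics/c2.png",cv2.resize(b,(720,600),interpolation=cv2.INTER_CUBIC))
```

```text
(no output)
```

View pics/c1.png

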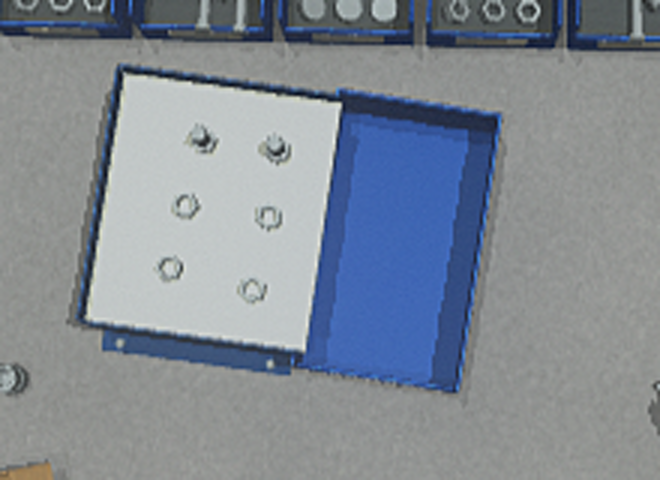

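View pics/c2.png

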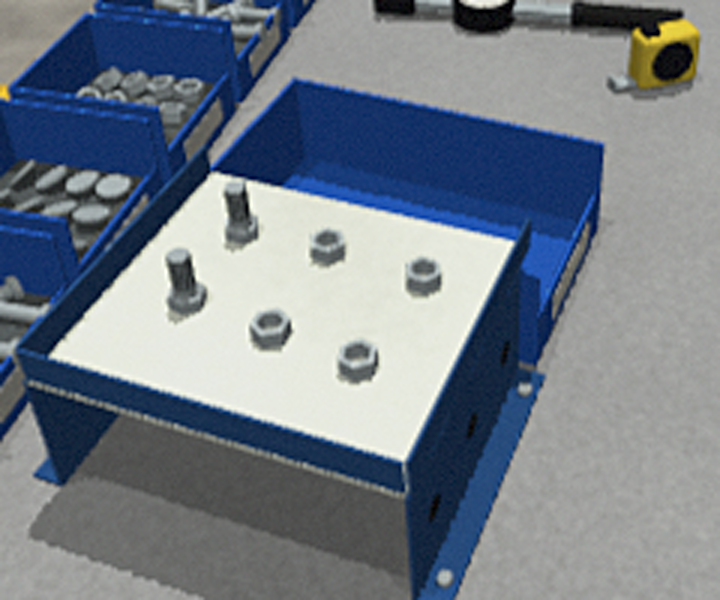

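Far row (+x world) holds the bolts. The middle and near rows are nuts, with crop centres at about (186,206), (268,216), (170,267), (252,290). Next I'll work out the tray frame.

```bash
cat >> h.py <<'E'
V={"top":None}
N=np.array([[.508,.1175],[.582,.175],[.5775,.0985],[.5245,.1935]])
B=np.array([[.650,.087],[.6575,.1665]])
E
cat > t.py <<'E'
from h import *
p=camera("top")
# edge line from deck colour: white mask's right border
o=p["color"][100:260,180:400]
w=((o.min(2)>170)).astype(np.uint8)
n,l,st,_=cv2.connectedComponentsWithStats(w); k=1+st[1:,4].argmax()
c=max(cv2.findContours((l==k).astype(np.uint8),0,1)[0],key=cv2.contourArea)
q=cv2.approxPolyDP(cv2.convexHull(c),6,True)[:,0]+[180,100]
P=np.array([onz(p,x,.11)[:2] for x in q]);print(q.tolist(),P.round(3).tolist())
P=P[np.argsort(P[:,1])][:2];P=P[np.argsort(P[:,0])];ey=P[1]-P[0];ey/=np.linalg.norm(ey);ex=np.array([ey[1],-ey[0]])
print("ex",ex,"mid",P.mean(0),"yaw",np.degrees(np.arctan2(ex[1],ex[0])))
for n in (N,B): print(np.c_[(n-P.mean(0))@ex,(n-P.mean(0))@ey].round(3))
R=rot();print("tool y,z in tray",R[:2,1]@ex,R[:2,1]@ey,R[:2,2]@ex,R[:2,2]@ey)
e=np.array(get_state()["ee_pos"])[:2]-P.mean(0);print("tcp tray",e@ex,e@ey)
E
python3 t.py
```

```text
[[222, 125], [293, 135], [281, 216], [209, 205]] [[0.726, 0.249], [0.7, 0.023], [0.442, 0.052], [0.471, 0.279]]
ex [-0.11488237 -0.9933791 ] mid [0.57089106 0.03745418] yaw -96.59684009864976
[[-0.072 -0.072]
 [-0.138 -0.005]
 [-0.061 -0.   ]
 [-0.15  -0.064]]
[[-0.058  0.073]
 [-0.138  0.071]]
tool y,z in tray -0.3400588301452316 0.9404041641975147 0.9404041606194371 0.34005882880675903
tcp tray 0.6905607256116912 -0.3502674593385743
```

```bash
python3 -m creep '[{"spin":-0.334},{"spin":-0.334},{"spin":-0.334},{"spin":-0.334},{"spin":-0.334},{"spin":-0.334},{"spin":-0.334}]' -1 20
cat > w.py <<'E'
from h import *
ex=np.array([-.1149,-.9934]);ey=np.array([.9934,-.1149]);M=np.array([.5705,.039])
s=get_state();R=rot();e=np.array(s["ee_pos"]);d=e[:2]-M
print("t",s["time_s"],"tray xy",(d@ex).round(4),(d@ey).round(4),"z",e[2].round(4),"w",s["gripper_width"],"F",np.round(s["wrist_force"],1))
print("axis y",(R[:2,1]@ex).round(3),(R[:2,1]@ey).round(3),"tilt",R[2].round(3),"spin err deg",np.degrees(np.arctan2(R[:2,2]@ex,R[:2,2]@ey)).round(1))
E
python3 w.py
```

```text
t 0.65 tray xy 0.6921 -0.3497 z 0.2388 w 0.08801540007233062 F [ 0.9 -0.5  0. ]
axis y -0.34 0.94 tilt [-1.  0.  0.] spin err deg 70.1$[0]: bad value
```

```bash
python3 -m creep '[{"tx":0,"ty":0,"tz":0,"spin":-0.334},{"tx":0,"ty":0,"tz":0,"spin":-0.334},{"tx":0,"ty":0,"tz":0,"spin":-0.334},{"tx":0,"ty":0,"tz":0,"spin":-0.334},{"tx":0,"ty":0,"tz":0,"spin":-0.334},{"tx":0,"ty":0,"tz":0,"spin":-0.334},{"tx":0,"ty":0,"tz":0,"spin":-0.334}]' -1 20; python3 w.py
```

```text
time_s: 1.52
ee_pos: [0.1432, -0.6085, 0.2391]
ee_rot: [0.706, 0.026, 0.707, -0.027]
wrist_force: [0.1, 0.3, -0.2]
gripper_width: 0.0204
t 1.525 tray xy 0.6923 -0.35 z 0.2391 w 0.020367776742563053 F [ 0.1  0.3 -0.2]
axis y -0.999 -0.04 tilt [-1.    -0.001 -0.001] spin err deg -2.3
```

```bash
python3 -m creep '[{"tx":0,"ty":0,"tz":0.55,"spin":0.077},{"tx":0,"ty":0,"tz":0.55,"spin":0},{"tx":0,"ty":0.2,"tz":0.5,"spin":0},{"tx":0,"ty":0.4,"tz":0.4,"spin":0},{"tx":0,"ty":0.5,"tz":0.3,"spin":0},{"tx":0,"ty":0.55,"tz":0.2,"spin":0},{"tx":0,"ty":0.6,"tz":0.1,"spin":0},{"tx":0,"ty":0.6,"tz":0,"spin":0},{"tx":0,"ty":0.6,"tz":0,"spin":0},{"tx":0,"ty":0.6,"tz":0,"spin":0}]' -1 20; python3 w.py
```

```text
time_s: 2.78
ee_pos: [0.4585, -0.2323, 0.2349]
ee_rot: [0.706, 0.045, 0.705, -0.048]
wrist_force: [1.1, 0.3, 0.3]
gripper_width: 0.0002
t 2.775 tray xy 0.2824 -0.0801 z 0.2349 w 0.00023358567860400388 F [1.1 0.3 0.3]
axis y -1.0 0.018 tilt [-1.    -0.004  0.003] spin err deg 1.0
```

Go on to above the gap behind nut1, and stop at z about 0.16 for a check.

```bash
python3 -m creep '[{"tx":0,"ty":0.6,"tz":0.02,"spin":-0.033},{"tx":0,"ty":0.6,"tz":0.02,"spin":0},{"tx":0,"ty":0.6,"tz":0.02,"spin":0},{"tx":0,"ty":0.6,"tz":0.02,"spin":0},{"tx":0,"ty":0.6,"tz":0,"spin":0},{"tx":0,"ty":0.6,"tz":0,"spin":0},{"tx":0,"ty":0.35,"tz":0,"spin":0},{"tx":0.3,"ty":0,"tz":0,"spin":0},{"tx":0.3,"ty":0,"tz":0,"spin":0},{"tx":0,"ty":0,"tz":0,"spin":0}]' -1 20; python3 w.py
python3 - <<'E'
from h import *
p=camera("wrist");a=p["color"];b=camera("side")["color"][150:350,160:400]
cv2.imwrite("pics/d1.png",np.vstack([cv2.resize(a,(480,300)),cv2.resize(b,(480,300))]))
for t,z in [("nut1",.1165),("bolt1",.11)]:
    for m in mark_of(p,t): 
        w=onz(p,m["at"],z)[:2]-[.5705,.039];ex=np.array([-.1149,-.9934]);ey=np.array([.9934,-.1149]);print(t,round(m["score"],2),np.round(m["at"]),(w@ex).round(3),(w@ey).round(3))
E
```

```text
time_s: 4.03
ee_pos: [0.5168, 0.1799, 0.1749]
ee_rot: [0.71, 0.038, 0.702, -0.037]
wrist_force: [-0.5, 0.1, 0.5]
gripper_width: 0.0004
t 4.025 tray xy -0.1338 -0.0695 z 0.1749 w 0.0004307621691040749 F [-0.5  0.1  0.5]
axis y -1.0 -0.008 tilt [-1.     0.002  0.012] spin err deg -0.5
nut1 0.95 [425. 207.] -0.147 0.001
nut1 0.72 [325. 204.] -0.149 -0.065
nut1 0.44 [309. 319.] -0.06 -0.076
bolt1 0.89 [520. 226.] -0.132 0.071
bolt1 0.69 [501. 318.] -0.056 0.072
```

View pics/d1.png

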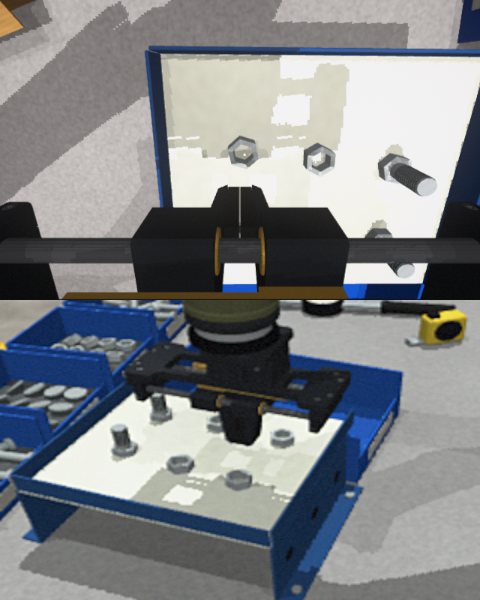

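The wrist view shows both back nuts at full-frame (325,204) and (425,207). The bolts are well to the right, and the side view shows the shut fingers over the near row. Next: shift to the gap and lower.

```bash
python3 -m creep '[{"tx":0,"ty":-0.23,"tz":0,"spin":0},{"tx":0,"ty":0,"tz":0,"spin":0},{"tx":0.3,"ty":0,"tz":0,"spin":0},{"tx":0.2,"ty":0,"tz":0,"spin":0},{"tx":0,"ty":0,"tz":0,"spin":0}]' -1 20; python3 w.py
```

```text
time_s: 4.85
ee_pos: [0.5217, 0.1612, 0.1317]
ee_rot: [0.716, 0.043, 0.696, -0.035]
wrist_force: [-0.6, -0.2, 0.5]
gripper_width: 0.0008
t 4.85 tray xy -0.1158 -0.0625 z 0.1317 w 0.000818142102912715 F [-0.6 -0.2  0.5]
axis y -1.0 -0.006 tilt [-1.     0.013  0.028] spin err deg -0.3
```

```bash
python3 -m creep '[{"tx":0.08,"ty":-0.03,"tz":-0.09,"spin":0},{"tx":0.08,"ty":0,"tz":0,"spin":0},{"tx":0,"ty":0,"tz":0,"spin":0}]' -1 20; python3 w.py
```

```text
time_s: 5.22
ee_pos: [0.5154, 0.1622, 0.1178]
ee_rot: [0.718, 0.044, 0.694, -0.033]
wrist_force: [-0.8, 0.1, 0.6]
gripper_width: 0.0004
t 5.225 tray xy -0.116 -0.0689 z 0.1178 w 0.0003679719916105133 F [-0.8  0.1  0.6]
axis y -1.0 -0.007 tilt [-0.999  0.017  0.033] spin err deg -0.4
```

```bash
python3 -m creep '[{"tx":0.015,"ty":-0.12,"tz":-0.02,"spin":0},{"tx":0,"ty":-0.15,"tz":0,"spin":0},{"tx":0,"ty":-0.15,"tz":0,"spin":0},{"tx":0,"ty":-0.15,"tz":0,"spin":0},{"tx":0,"ty":-0.15,"tz":0,"spin":0}]' -1 20; python3 w.py
```

```text
time_s: 5.85
ee_pos: [0.5064, 0.0863, 0.116]
ee_rot: [0.719, 0.045, 0.693, -0.033]
wrist_force: [0.5, 0.6, -0.5]
gripper_width: 0.0007
t 5.85 tray xy -0.0396 -0.0691 z 0.116 w 0.0006843751392260656 F [ 0.5  0.6 -0.5]
axis y -1.0 -0.006 tilt [-0.999  0.019  0.036] spin err deg -0.3
```

```bash
python3 -m creep '[{"tx":0,"ty":-0.15,"tz":0,"spin":0},{"tx":0,"ty":-0.15,"tz":0,"spin":0},{"tx":0,"ty":-0.15,"tz":0,"spin":0},{"tx":0,"ty":-0.1,"tz":0,"spin":0},{"tx":0,"ty":0,"tz":0,"spin":0}]' -1 20; python3 w.py
cat > look.py <<'E'
from h import *
import sys
ex=np.array([-.1149,-.9934]);ey=np.array([.9934,-.1149])
ims=[]
for n in ["top","side"]:
    p=camera(n);ims.append(p["color"][100:260,180:400] if n=="top" else p["color"][150:350,160:400])
    for t,z in [("nut1",.1165),("bolt1",.11)]:
        for m in mark_of(p,t):
            w=onz(p,m["at"],z)[:2]-[.5705,.039];print(n,t,round(m["score"],2),np.round(m["at"]),(w@ex).round(3),(w@ey).round(3))
cv2.imwrite(sys.argv[1],np.vstack([cv2.resize(i,(410,298),interpolation=cv2.INTER_CUBIC) for i in ims]))
E
python3 look.py pics/e1.png
```

```text
time_s: 6.48
ee_pos: [0.4996, 0.0253, 0.1148]
ee_rot: [0.719, 0.045, 0.693, -0.034]
wrist_force: [0.2, 0.4, 0.1]
gripper_width: 0.0004
t 6.475 tray xy 0.0218 -0.0689 z 0.1148 w 0.0004489434066715752 F [0.2 0.4 0.1]
axis y -1.0 -0.003 tilt [-0.999  0.017  0.035] spin err deg -0.1
top nut1 0.41 [267. 173.] -0.06 -0.001
top nut1 0.41 [235. 189.] -0.153 -0.066
top nut1 0.4 [240. 166.] -0.149 0.008
top bolt1 0.49 [248. 147.] -0.135 0.071
side nut1 0.64 [271. 233.] -0.056 -0.005
side nut1 0.49 [279. 269.] -0.148 -0.065
side bolt1 0.71 [220. 250.] -0.133 0.078
side bolt1 0.58 [239. 227.] -0.054 0.076
```

View pics/e1.png

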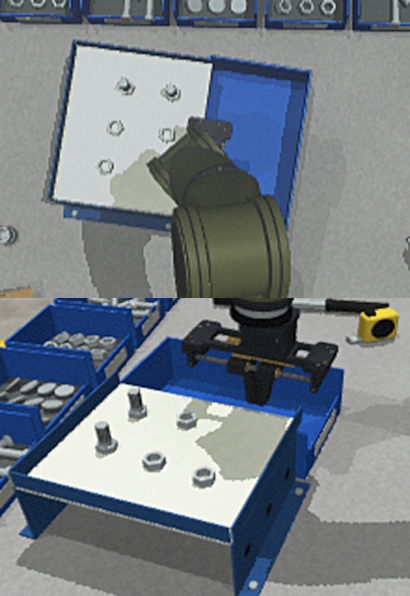

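nut1 is gone from the deck; the other three nuts and both bolts are unmoved. Now nut3.

```bash
python3 -m creep '[{"tx":-0.3,"ty":0,"tz":0,"spin":0},{"tx":-0.3,"ty":0,"tz":0.1,"spin":0},{"tx":0,"ty":0.4,"tz":0.2,"spin":0},{"tx":0,"ty":0.4,"tz":0.2,"spin":0},{"tx":0,"ty":0.4,"tz":0.1,"spin":0},{"tx":0,"ty":0,"tz":0,"spin":0},{"tx":0.2,"ty":0,"tz":0,"spin":0},{"tx":0.1,"ty":0,"tz":0,"spin":0},{"tx":0,"ty":0,"tz":0,"spin":0}]' -1 20; python3 w.py
```

```text
time_s: 7.9
ee_pos: [0.5718, 0.1432, 0.1499]
ee_rot: [0.718, 0.043, 0.694, -0.033]
wrist_force: [-0.3, -0.7, -0.0]
gripper_width: 0.0
t 7.9 tray xy -0.1037 -0.0107 z 0.1499 w 3.0223385627048264e-05 F [-0.3 -0.7 -0. ]
axis y -1.0 -0.007 tilt [-0.999  0.017  0.033] spin err deg -0.4
```

```bash
python3 -m creep '[{"tx":0,"ty":-0.02,"tz":0.08,"spin":0},{"tx":0.15,"ty":0,"tz":0,"spin":0},{"tx":0.15,"ty":0,"tz":0,"spin":0},{"tx":0.02,"ty":0,"tz":0,"spin":0},{"tx":0,"ty":0,"tz":0,"spin":0}]' -1 20; python3 w.py
```

```text
time_s: 8.52
ee_pos: [0.5816, 0.1393, 0.1165]
ee_rot: [0.718, 0.044, 0.694, -0.034]
wrist_force: [-0.8, -0.5, -0.3]
gripper_width: 0.0005
t 8.525 tray xy -0.101 -0.0005 z 0.1165 w 0.0005446350483655904 F [-0.8 -0.5 -0.3]
axis y -1.0 -0.006 tilt [-0.999  0.016  0.034] spin err deg -0.3
```

```bash
python3 -m creep '[{"tx":0,"ty":-0.12,"tz":-0.02,"spin":0},{"tx":0,"ty":-0.15,"tz":0,"spin":0},{"tx":0,"ty":-0.15,"tz":0,"spin":0},{"tx":0,"ty":-0.15,"tz":0,"spin":0},{"tx":0,"ty":-0.15,"tz":0,"spin":0},{"tx":0,"ty":-0.15,"tz":0,"spin":0},{"tx":0,"ty":-0.15,"tz":0,"spin":0},{"tx":0,"ty":-0.15,"tz":0,"spin":0},{"tx":0,"ty":0,"tz":0,"spin":0}]' -1 20; python3 w.py; python3 look.py pics/e2.png
```

```text
time_s: 9.65
ee_pos: [0.566, 0.0124, 0.1152]
ee_rot: [0.719, 0.044, 0.693, -0.036]
wrist_force: [0.3, 0.3, -0.5]
gripper_width: 0.0005
t 9.65 tray xy 0.027 -0.0015 z 0.1152 w 0.000468204059534326 F [ 0.3  0.3 -0.5]
axis y -1.0 -0.002 tilt [-0.999  0.015  0.035] spin err deg -0.1
top nut1 0.57 [239. 187.] -0.14 -0.059
top nut1 0.54 [240. 167.] -0.149 0.004
top bolt1 0.53 [271. 150.] -0.061 0.073
top bolt1 0.45 [250. 150.] -0.125 0.063
side nut1 0.51 [249. 256.] -0.134 0.006
side nut1 0.42 [281. 268.] -0.144 -0.068
side bolt1 0.52 [241. 227.] -0.053 0.072
side bolt1 0.5 [219. 250.] -0.134 0.078
```

View pics/e2.png

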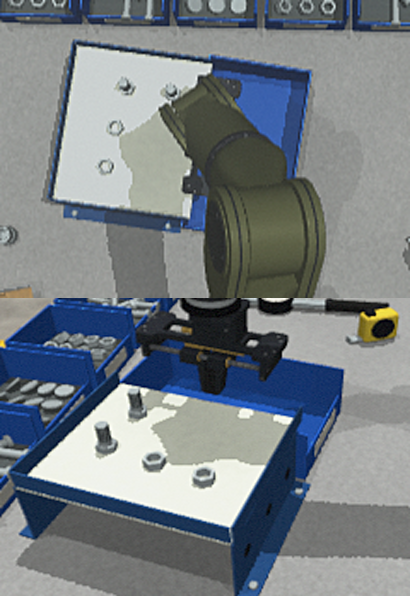

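nut3 is off too, and the bolts still stand. Now nut2, the rear nut of the middle row.

```bash
python3 -m creep '[{"tx":-0.3,"ty":0,"tz":0,"spin":0},{"tx":-0.3,"ty":0.1,"tz":0,"spin":0},{"tx":0,"ty":0.5,"tz":0,"spin":0},{"tx":0,"ty":0.5,"tz":0,"spin":0},{"tx":0,"ty":0.5,"tz":0,"spin":0},{"tx":0,"ty":0.45,"tz":0,"spin":0},{"tx":0,"ty":0,"tz":0,"spin":0},{"tx":0.2,"ty":0,"tz":0,"spin":0},{"tx":0.1,"ty":0,"tz":0,"spin":0},{"tx":0,"ty":0,"tz":0,"spin":0}]' -1 20; python3 w.py
```

```text
time_s: 11.2
ee_pos: [0.5872, 0.2274, 0.1498]
ee_rot: [0.719, 0.043, 0.693, -0.032]
wrist_force: [-0.4, 0.5, 0.2]
gripper_width: 0.0008
t 11.2 tray xy -0.189 -0.005 z 0.1498 w 0.0007919166438457555 F [-0.4  0.5  0.2]
axis y -1.0 -0.01 tilt [-0.999  0.017  0.036] spin err deg -0.5
```

```bash
python3 -m creep '[{"tx":0,"ty":-0.04,"tz":0.07,"spin":0},{"tx":0.15,"ty":0,"tz":0,"spin":0},{"tx":0.15,"ty":0,"tz":0,"spin":0},{"tx":0.03,"ty":0,"tz":0,"spin":0},{"tx":0,"ty":0,"tz":0,"spin":0}]' -1 20; python3 w.py
```

```text
time_s: 11.82
ee_pos: [0.5963, 0.221, 0.1153]
ee_rot: [0.719, 0.043, 0.693, -0.033]
wrist_force: [-0.0, -0.1, 0.2]
gripper_width: 0.0006
t 11.825 tray xy -0.1838 0.0047 z 0.1153 w 0.0005757565489849907 F [-0.  -0.1  0.2]
axis y -1.0 -0.007 tilt [-0.999  0.016  0.037] spin err deg -0.4
```

```bash
python3 -m creep '[{"tx":-0.01,"ty":-0.12,"tz":0,"spin":0},{"tx":0,"ty":-0.15,"tz":0,"spin":0},{"tx":0,"ty":-0.15,"tz":0,"spin":0},{"tx":0,"ty":-0.15,"tz":0,"spin":0},{"tx":0,"ty":-0.15,"tz":0,"spin":0},{"tx":0,"ty":-0.15,"tz":0,"spin":0},{"tx":0,"ty":-0.15,"tz":0,"spin":0}]' -1 20; python3 w.py
```

```text
time_s: 12.7
ee_pos: [0.5851, 0.1126, 0.1158]
ee_rot: [0.72, 0.044, 0.692, -0.033]
wrist_force: [0.9, 0.4, 0.2]
gripper_width: 0.0002
t 12.7 tray xy -0.0748 0.0061 z 0.1158 w 0.00021529992133292774 F [0.9 0.4 0.2]
axis y -1.0 -0.007 tilt [-0.999  0.017  0.039] spin err deg -0.3
```

```bash
python3 -m creep '[{"tx":0.005,"ty":-0.15,"tz":-0.02,"spin":0},{"tx":0,"ty":-0.15,"tz":0,"spin":0},{"tx":0,"ty":-0.15,"tz":0,"spin":0},{"tx":0,"ty":-0.15,"tz":0,"spin":0},{"tx":0,"ty":-0.15,"tz":0,"spin":0},{"tx":0,"ty":-0.15,"tz":0,"spin":0},{"tx":0,"ty":0,"tz":0,"spin":0}]' -1 20; python3 w.py; python3 look.py pics/e3.png
```

```text
time_s: 13.58
ee_pos: [0.5722, 0.0146, 0.1133]
ee_rot: [0.72, 0.044, 0.692, -0.035]
wrist_force: [-0.6, 0.8, -0.1]
gripper_width: 0.0006
t 13.575 tray xy 0.0241 0.0045 z 0.1133 w 0.0005500496011468622 F [-0.6  0.8 -0.1]
axis y -1.0 -0.004 tilt [-0.999  0.015  0.038] spin err deg -0.2
top nut1 0.36 [234. 187.] -0.157 -0.061
top bolt1 0.52 [269. 153.] -0.065 0.062
top bolt1 0.42 [248. 149.] -0.133 0.066
side nut1 0.61 [279. 271.] -0.152 -0.067
side bolt1 0.76 [240. 226.] -0.049 0.076
side bolt1 0.62 [220. 252.] -0.138 0.074
```

View pics/e3.png

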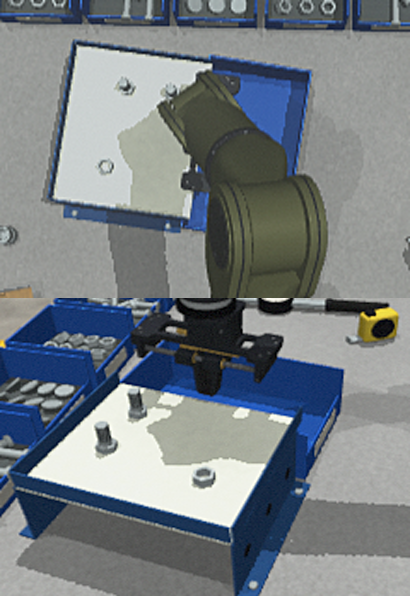

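Only nut4 is left on the deck, at (-0.149, -0.066) in the tray frame.

```bash
python3 -m creep '[{"tx":-0.3,"ty":0,"tz":0,"spin":0},{"tx":-0.3,"ty":0.1,"tz":-0.1,"spin":0},{"tx":0,"ty":0.5,"tz":-0.2,"spin":0},{"tx":0,"ty":0.5,"tz":-0.2,"spin":0},{"tx":0,"ty":0.5,"tz":-0.15,"spin":0},{"tx":0,"ty":0.45,"tz":0,"spin":0},{"tx":0,"ty":0,"tz":0,"spin":0},{"tx":0.2,"ty":0,"tz":0,"spin":0},{"tx":0.1,"ty":0,"tz":0,"spin":0},{"tx":0,"ty":0,"tz":0,"spin":0}]' -1 20; python3 w.py
```

```text
time_s: 15.12
ee_pos: [0.5275, 0.2371, 0.1462]
ee_rot: [0.721, 0.043, 0.691, -0.031]
wrist_force: [-0.4, -0.3, 0.3]
gripper_width: 0.0007
t 15.125 tray xy -0.1919 -0.0655 z 0.1462 w 0.0007066828788747024 F [-0.4 -0.3  0.3]
axis y -1.0 -0.011 tilt [-0.999  0.019  0.041] spin err deg -0.6
```

```bash
python3 -m creep '[{"tx":0.15,"ty":-0.01,"tz":-0.02,"spin":0},{"tx":0.14,"ty":0,"tz":0,"spin":0},{"tx":0,"ty":0,"tz":0,"spin":0}]' -1 20; python3 w.py
```

```text
time_s: 15.5
ee_pos: [0.527, 0.2354, 0.1156]
ee_rot: [0.721, 0.043, 0.691, -0.032]
wrist_force: [-0.2, 0.2, -0.3]
gripper_width: 0.0006
t 15.5 tray xy -0.1901 -0.0658 z 0.1156 w 0.0005944517168445616 F [-0.2  0.2 -0.3]
axis y -1.0 -0.009 tilt [-0.999  0.019  0.041] spin err deg -0.5
```

```bash
python3 -m creep '[{"tx":-0.01,"ty":-0.12,"tz":-0.01,"spin":0},{"tx":0,"ty":-0.15,"tz":0,"spin":0},{"tx":0,"ty":-0.15,"tz":0,"spin":0},{"tx":0,"ty":-0.15,"tz":0,"spin":0},{"tx":0,"ty":-0.15,"tz":0,"spin":0},{"tx":0,"ty":-0.15,"tz":0,"spin":0},{"tx":0,"ty":-0.15,"tz":0,"spin":0}]' -1 20; python3 w.py
```

```text
time_s: 16.38
ee_pos: [0.5152, 0.1269, 0.1156]
ee_rot: [0.722, 0.044, 0.69, -0.032]
wrist_force: [0.9, -0.0, -0.3]
gripper_width: 0.0008
t 16.375 tray xy -0.081 -0.065 z 0.1156 w 0.000778931274639505 F [ 0.9 -0.  -0.3]
axis y -1.0 -0.009 tilt [-0.999  0.019  0.043] spin err deg -0.4
```

```bash
python3 -m creep '[{"tx":0,"ty":-0.15,"tz":-0.02,"spin":0},{"tx":0,"ty":-0.15,"tz":0,"spin":0},{"tx":0,"ty":-0.15,"tz":0,"spin":0},{"tx":0,"ty":-0.15,"tz":0,"spin":0},{"tx":0,"ty":-0.15,"tz":0,"spin":0},{"tx":0,"ty":-0.15,"tz":0,"spin":0},{"tx":0,"ty":-0.08,"tz":0,"spin":0},{"tx":0,"ty":0,"tz":0,"spin":0}]' -1 20; python3 w.py
```

```text
time_s: 17.38
ee_pos: [0.5015, 0.0209, 0.1133]
ee_rot: [0.721, 0.044, 0.69, -0.033]
wrist_force: [-0.4, -0.1, 0.1]
gripper_width: 0.0
t 17.375 tray xy 0.0259 -0.0664 z 0.1133 w 1.0002521133934729e-05 F [-0.4 -0.1  0.1]
axis y -1.0 -0.006 tilt [-0.999  0.018  0.043] spin err deg -0.3
```

Raise and move back out of the way (tray +x, then -y), so the bin shows.

```bash
python3 -m creep '[{"tx":-0.5,"ty":0,"tz":0,"spin":0},{"tx":-0.5,"ty":0,"tz":0,"spin":0},{"tx":-0.2,"ty":-0.5,"tz":0,"spin":0},{"tx":0,"ty":-0.6,"tz":0,"spin":0},{"tx":0,"ty":-0.6,"tz":0,"spin":0},{"tx":0,"ty":-0.6,"tz":0,"spin":0},{"tx":0,"ty":-0.6,"tz":0,"spin":0},{"tx":0,"ty":-0.6,"tz":0,"spin":0},{"tx":0,"ty":-0.3,"tz":0,"spin":0},{"tx":0,"ty":0,"tz":0,"spin":0}]' -1 20; python3 w.py; python3 look.py pics/f1.png
python3 - <<'E'
from h import *
for n in ["top","side"]:
    p=camera(n)
    for t,z in [("nut1",.0105),("bin_floor",.004)]:
        for m in mark_of(p,t): print(n,t,round(m["score"],2),np.round(m["at"]),onz(p,m["at"],z).round(3))
    if n=="top": cv2.imwrite("pics/f2.png",cv2.resize(p["color"][120:240,270:350],(480,600),interpolation=cv2.INTER_CUBIC)[:,:])
E
```

```text
time_s: 18.62
ee_pos: [0.463, -0.3629, 0.2296]
ee_rot: [0.725, 0.041, 0.687, -0.026]
wrist_force: [-1.0, 0.6, 0.2]
gripper_width: 0.0007
t 18.625 tray xy 0.4116 -0.0606 z 0.2296 w 0.0006799740782748531 F [-1.   0.6  0.2]
axis y -1.0 -0.021 tilt [-0.998  0.024  0.053] spin err deg -1.1
top nut1 0.66 [286. 176.] -0.0 -0.003
top nut1 0.6 [299. 200.] 0.049 -0.074
top nut1 0.54 [298. 176.] 0.036 0.002
top nut1 0.51 [312. 173.] 0.078 0.018
top nut1 0.36 [300. 192.] 0.051 -0.047
top bolt1 0.5 [270. 151.] -0.062 0.069
top bolt1 0.43 [247. 147.] -0.136 0.071
side bolt1 0.79 [220. 248.] -0.128 0.08
side bolt1 0.59 [241. 228.] -0.057 0.07
top nut1 0.61 [297. 178.] [0.578 0.01  0.01 ]
top nut1 0.61 [313. 172.] [ 0.596 -0.041  0.01 ]
top nut1 0.55 [250. 147.] [0.677 0.172 0.01 ]
top nut1 0.52 [297. 205.] [0.484 0.01  0.01 ]
top nut1 0.43 [300. 191.] [0.533 0.001 0.01 ]
top bin_floor 0.73 [309. 180.] [ 0.571 -0.03   0.004]
top bin_floor 0.32 [258. 175.] [0.582 0.142 0.004]
side bin_floor 0.71 [292. 232.] [ 0.571 -0.042  0.004]
```

View pics/f1.png

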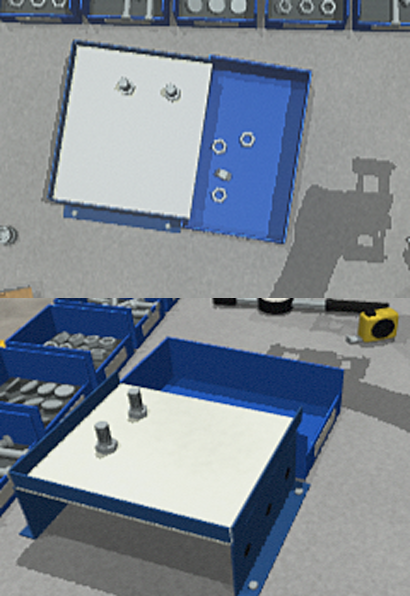

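View pics/f2.png

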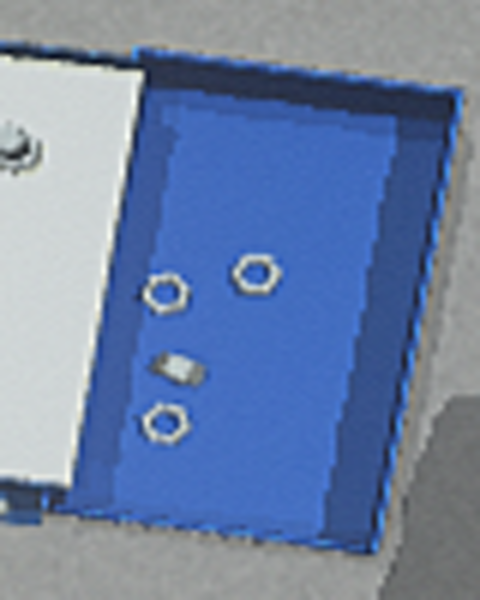

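All four nuts are in the bin, at crop pixels (166,293), (257,273), (178,369, standing on its flat) and (166,423). Both bolts stand where they were, and the bin has not visibly moved.

```bash
python3 -m creep '[{"tx":0,"ty":0,"tz":0,"spin":0},{"tx":0,"ty":0,"tz":0,"spin":0},{"tx":0,"ty":0,"tz":0,"spin":0},{"tx":0,"ty":0,"tz":0,"spin":0}]' && python3 -c "
from workcell import *
print(sign_off())"
```

```text
time_s: 19.73
ee_pos: [0.4637, -0.3604, 0.2302]
ee_rot: [0.725, 0.039, 0.687, -0.024]
wrist_force: [0.3, -0.4, 1.1]
gripper_width: 0.0005
the job is handed in; nothing more can be done
None
```

I pushed all four nuts, one at a time with the shut fingertips, along the tray and over its open edge into the blue bin. I then raised the arm clear and handed the job in at about 20 s of the 61 s allowed.

- **Nuts:** the last top picture shows all four inside the bin. Three lie flat and one stands on its side. I did not measure that they were at rest, but half a second passed before hand-in with the arm still.
- **Bolts:** both still stand. Their measured positions stayed within about 1 cm of the first ones, which is about the detector's scatter.
- **Bin:** it looks unmoved in the pictures. The detected floor centre differs from the start by 17 mm in the top view and 11 mm in the side view. The detector was already 13 mm apart between views at the start, so I take this as noise, but I did not check it further.
- **Bystander tools:** they looked unmoved where visible, and I did not measure them.
- **Detector disagreements:** in the last top picture it reported a false nut on the tray edge, and later mistook a bolt for a nut. The picture contradicted both. It found no nuts in the last side view, where the bin floor is mostly hidden.

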